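# Right the gel cassette and hold it sealed in the casting stand

## Robot

A 7-joint arm with a two-finger parallel gripper is mounted at the origin on the work surface. World frame = base frame: x ahead of the robot, y to its left, z up, the work surface at z = 0. Lengths are in m, angles in rad, forces in N, time in s.
With the tool pointing down it reaches from about 0.425 to 0.875 m from the base axis. Payload 4.7 kg.
Tool frame: the origin (TCP) lies at the very end of the fingers, on their centre line; the grasp point (between the pads) lies 19 mm behind it (grip_point_offset is the distance from the TCP to the grasp point, in m); x points along the fingers, z is the direction in which the jaws open and shut, and the axes are right-handed (so a half turn about x gives the same grasp; the last joint's range is limited). The gripper opens to 87 mm and grips with 3 to 60 N. Pads are 19 mm wide; open, the fingers measure 117 mm over their backs; the gripper's body (75 mm by 190 mm) begins 51 mm behind the grasp point.
Start: joints at [1.122, 0.321, -0.07, 1.45, 0.023, 1.371, -0.057], TCP at [0.29, -0.582, 0.223] pointing down, gripper open.
Joint ranges: [-2.86, 2.86], [-0.3, 2.09], [-1.38, 1.24], [0.06, 2.45], [-1.56, 4.7], [0.09, 2.05], [-2.69, 2.69]. Speed limits (rad/s): [2.57, 2.57, 3.14, 3.14, 3.14, 3.14, 3.14].

## Interface

Orientations are given as a rotation vector (axis times angle).
In Python, from bench import get_state, get_image, calibration, close_job, grip_point_offset gives the robot as it stands.
- The arm moves only by the tool play_rows, never from a script. Its argument "targets" is a list of rows, each an object with "claw": the closure, from 0 (fully open) to 1 (shut); "linear": the shift along the tool's x, y, z as a fraction of full scale, a list of three; "rotation": the turn, a rotation vector about the tool's x, y, z as a fraction of full scale, a list of three. In form: [{"claw": claw, "linear": [x, y, z], "rotation": [wx, wy, wz]}, ...]. A call has 1 to 10 rows; each row shifts and turns the pose as measured when the row begins, along the tool's axes as they then stand; what a row does not reach is not made up. Full scale, the value 1, is 2.5 cm for a shift and 90 degrees for a turn. A row lasts 1/12 s, in which the tool goes at most 41.7 mm and 7.16 degrees, less where a joint would pass 70% of its speed; a pose out of reach is approached as far as the arm can. A call with a number of a shift or a turn outside -1 to 1 is refused whole. A call with a gripper value outside its range is refused whole. The fingers move at their own pace and stop on an object; "newtons" is the grip in N (left out, the last holds). Time passes only in rows, so rows that do not move let the fingers close. It gives the time, the measured TCP pose, the force and the opening at its end, in the units of the state.
- get_state(): the state, without advancing time (a new reading comes with each control period).
- get_image(name): name is "side" or "top" or "wrist"; returns the picture (480x640x3 uint8, blue, green, red); there is no depth.
- calibration(name): a dict with "fx", "fy", "cx", "cy" (pixels), "rvec" (rotation vector, rad) and "tvec" (3), from world to camera coordinates, as OpenCV has them; the wrist camera has in their place "hand_eye" (4x4, takes a point from camera to tool coordinates, whose origin is the TCP and whose axes are the tool frame's). Camera axes: x right, y down, z forward; pixel columns grow to the right and rows downward; lengths in m; the calibration is good to about 2 mm. A picture is of the moment at which its call begins: read the wrist's pose just before it. calibration takes no time and is no camera call.
- close_job(): hands the job in, once; it reports no verdict.
The state is a dict: "time": time; "joint_positions": joint angles; "qd": joint speeds; "joint_torque": joint torques, N m; "position": TCP position; "tool_rot": TCP orientation; "ft_force": force on the tool from outside, world axes, zero at the start; "torque": the same for the moment, N m; "grip_width": opening from 0.0 (shut) to 1.0 (fully open).
Only numpy, scipy, OpenCV 4.12 (cv2) and the standard library are available. Lean on these libraries where they do the work, as an engineer would, in place of code of your own. Each camera call takes 0.05 s, during which the arm holds its last target. There are 200 camera calls.

## Task

The blue-framed gel cassette has toppled onto its back: right it and stand it, yellow comb on top and clear front facing the robot, wholly on the casting stand's orange gasket with its white back flat against the metal fence. Then press it diagonally, firmly down on the gasket and back against the fence at the same time, and finish while still holding that push (about 10 to 20 N each way; do not let go). Leave everything else on the bench where it is.

Things in the scene. Friction and masses are not known exactly. Their poses are not given: they have to be found in the camera images.
- cassette: loose gel cassette, block 40 (x) by 60 (y) by 100 mm (z), 0.2-0.4 kg: blue side rails, clear front (-x), white back (+x), yellow comb at the top (+z). Plain flat sides (+-y), grip anywhere, 60 mm wide. Origin: centre of its foot face. Starts lying on its back, front up, top end pointing away from the robot (within 0.35 rad of +x); origin then 20 mm and front face 40 mm above the bench
- cassette_front (a point): centre of the cassette's front (clear) face, 50 mm above its foot, 20 mm in front of its mid plane
- stand: fixed casting stand, within 0.25 rad of square: grey base 150 (y) by 12 mm high, from x = -50 to +60 mm. Origin on the bench; z up, +x away from the robot towards the fence, y along the fence. A seated cassette has its origin at x = 0, y within 20 mm of 0, z = 20 mm less the gasket's compression, axes parallel to the stand's
- gasket: orange soft gasket strip on the stand's base, 44 (x) by 100 (y) mm, from x = -25 to +19 mm in the stand's frame; origin at y = 0 in its top face, which is 20 mm above the bench unloaded. It yields straight down like a spring, 4 N per mm, up to 5 mm
- fence: rigid fixed upright metal fence on the far side of the gasket, 110 mm long (y), its top 80 mm above the bench (60 mm above the gasket). Origin in its flat front face (which looks to the robot, -x) at the middle of its lower edge, 12 mm above the bench and 20 mm in +x from the stand's origin
- reagent_bottle: bystander: off-white bottle with black cap, 64 mm across, 150 mm high; origin under its centre
- beaker: bystander: glass beaker, 72 mm across, 85 mm high; origin under its centre
- tip_box: bystander: box of yellow pipette tips, 80 by 120 by 59 mm high; origin under its centre
- tube_rack: bystander: green tube rack, 70 by 160 by 45 mm high; origin under its centre
- wash_jar: bystander: amber jar with white cap, 68 mm across, 90 mm high; origin under its centre
- pipette: bystander: white pipette lying on the bench, 240 mm long, 26 mm high; origin on the bench under the middle of its length

How it is judged:
On the way:
1. the cassette has been righted (angle between cassette's own z axis and vertical below 0.2 rad), for 0.2 s.
At the end, for the whole second after the job is handed in: Cassette upright and square to the fence (0.08 rad), front to the robot, wholly on the gasket (21 mm either way along the fence), back within 5 mm of the fence, at rest, touched by the robot, pressing over 7 N on the gasket and over 3 N on the fence together through the last second (angle between cassette's own z axis and vertical below 0.08 rad and angle between the x axis of cassette and the x axis of stand, either way round below 0.08 rad and x of cassette_front in the frame of stand below -0.014 m and x of cassette in the frame of stand above -0.005 m and y of cassette in the frame of stand between -0.021 and 0.021 m and z of cassette in the frame of stand below 0.024 m and contact force between cassette and fence above 3 N and contact force between cassette and gasket above 7 N and contact force between any of the fingers, the arm and cassette above 2 N and linear speed of cassette below 0.02 m/s); the arm keeps its last pose, push and grip.
It fails at once if a bystander is moved by more than 20 mm or tipped over (distance of any of reagent_bottle, beaker, tip_box, tube_rack, wash_jar, pipette from where it was at the start of the episode above 0.02 m or angle between any of reagent_bottle, beaker, tip_box, tube_rack, wash_jar, pipette's own z axis and vertical above 0.5 rad).
It also fails if it takes over 43 s, if anything falls off the work surface, if the arm or the gripper's body presses on something with over 40 N, if the wrist force passes 120 N, or if a joint passes its speed limit or range.

## Working session

There is one attempt and no reset: what is moved stays moved. The work goes in short steps, Python scripts to look and compute and a tool call to move; the robot and the scene stay as the last step left them, time stands still between calls to the robot, and variables do not carry over. Pictures are saved under pics/ and viewed, about 8 in all and at most 12, crops included, and the job is handed in when it is done.

Besides the shell and the picture viewer there is one more tool, called after ">>>" by a JSON object that holds its "op" and its "data". play_rows: Moves the arm, as the interface text tells. Shift numbers are shares of 2.5 cm and turn numbers shares of 90 degrees, none past 1 either way. Its arguments: {"type":"object","properties":{"targets":{"type":"array"},"newtons":{"type":"number"}},"required":["targets"]}

```bash
mkdir -p pics; ls; python3 - <<'E'
from bench import *
import cv2
s=get_state();print(s)
for n in("side","top"):
    cv2.imwrite(f"pics/{n}0.png",get_image(n));print(n,calibration(n))
print(calibration("wrist"),grip_point_offset)
E
```

```text
pics
{'time': 0.0, 'joint_positions': array([ 1.12208245,  0.32181279, -0.07006277,  1.45168033,  0.02262642,
        1.37077913, -0.05692233]), 'qd': array([-0.00196693, -0.00140349, -0.00209983, -0.00160601,  0.0017612 ,
       -0.00142358, -0.0011647 ]), 'joint_torque': array([ 3.90481464e-04, -4.91286027e+01, -4.03451510e-01, -3.12524521e+01,
       -6.40042895e-02,  4.36513138e-02,  1.49461844e-04]), 'position': array([ 0.28989321, -0.58116065,  0.22146529]), 'tool_rot': array([ 0.86284316,  1.39500147, -0.86139708]), 'ft_force': array([-0.35294363,  0.00375294, -0.16765816]), 'torque': array([0.01877301, 0.02524775, 0.01826701]), 'grip_width': 1.0010714311135802}
side {'fx': 540.991453426426, 'fy': 540.991453426426, 'cx': 315.2101307498508, 'cy': 235.31578422530802, 'rvec': array([ 0.19842683, -2.76829224,  1.3120468 ]), 'tvec': array([0.57370338, 0.10290799, 1.34212578])}
top {'fx': 474.8723691638139, 'fy': 474.8723691638139, 'cx': 317.93975224286424, 'cy': 237.32995561894623, 'rvec': array([ 2.16929218, -2.17827105,  0.10880517]), 'tvec': array([0.00836476, 0.60648389, 1.19934968])}
{'fx': 380.1429307502654, 'fy': 380.1429307502654, 'cx': 321.452650677804, 'cy': 238.2013172991913, 'hand_eye': array([[-1.01686870e-04, -2.63935447e-01,  9.64540341e-01,
        -1.61914912e-01],
       [ 1.47623611e-03, -9.64539335e-01, -2.63935016e-01,
         7.23413556e-02],
       [ 9.99998905e-01,  1.39705056e-03,  4.87712023e-04,
         1.23473162e-04],
       [ 0.00000000e+00,  0.00000000e+00,  0.00000000e+00,
         1.00000000e+00]])} 0.0187
```

View pics/top0.png

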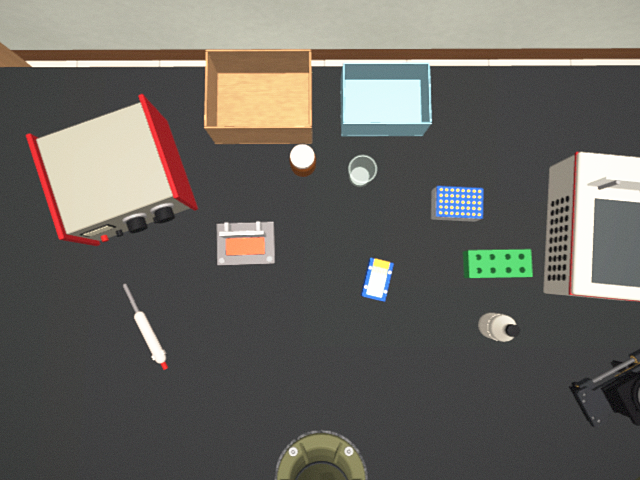

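View pics/side0.png

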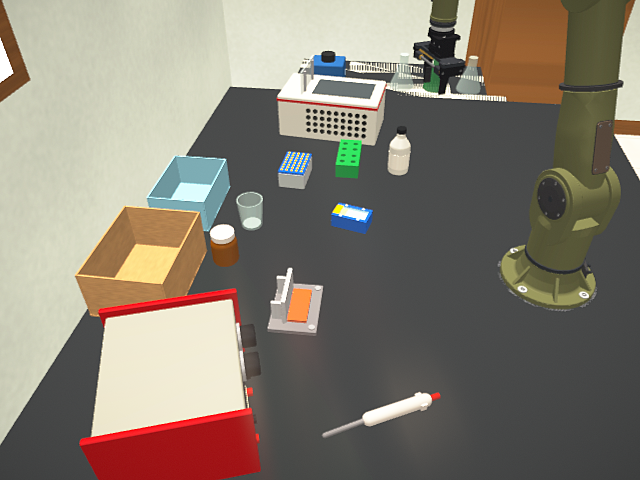

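The top view shows the cassette at about (378,279), comb end up and slightly right, and the stand at about (245,243). Next I'll turn those pixels into poses.

```bash
cat > h.py <<'E'
import cv2, numpy as np
from scipy.spatial.transform import Rotation as R
from bench import *
def unproj(n,px,z):
    c=calibration(n);K=np.array([[c['fx'],0,c['cx']],[0,c['fy'],c['cy']],[0,0,1]])
    Rm=R.from_rotvec(c['rvec']).as_matrix();o=-Rm.T@c['tvec']
    px=np.atleast_2d(px);d=(np.linalg.inv(K)@np.c_[px,np.ones(len(px))].T).T@Rm
    return o+d*((z-o[2])/d[:,2])[:,None]
def proj(n,P):
    c=calibration(n);K=np.array([[c['fx'],0,c['cx']],[0,c['fy'],c['cy']],[0,0,1]])
    return cv2.projectPoints(np.atleast_2d(P).astype(float),c['rvec'],c['tvec'],K,None)[0][:,0]
def wproj(P,s):
    c=calibration('wrist');T=np.eye(4);T[:3,:3]=R.from_rotvec(s['tool_rot']).as_matrix();T[:3,3]=s['position']
    M=np.linalg.inv(T@c['hand_eye']);p=np.atleast_2d(P)@M[:3,:3].T+M[:3,3]
    return np.c_[c['fx']*p[:,0]/p[:,2]+c['cx'],c['fy']*p[:,1]/p[:,2]+c['cy']]
E
python3 - <<'E'
from h import *
im=cv2.imread('pics/top0.png');hsv=cv2.cvtColor(im,cv2.COLOR_BGR2HSV)
def rect(m,z,nm,roi):
    x0,y0,x1,y1=roi;k=np.zeros_like(m);k[y0:y1,x0:x1]=m[y0:y1,x0:x1]
    ys,xs=np.nonzero(k);W=unproj('top',np.c_[xs,ys],z)[:,:2]
    r=cv2.minAreaRect((W*1000).astype(np.float32));print(nm,len(xs),r,W.mean(0))
    print(np.round(cv2.boxPoints(r)))
roi=(350,245,405,312)
rect(((hsv[...,2]>90)|(hsv[...,1]>150)&(hsv[...,2]>60)).astype(np.uint8),.04,'cassette',roi)
rect(cv2.inRange(hsv,(20,120,120),(35,255,255)),.04,'comb',roi)
rect(cv2.inRange(hsv,(3,150,120),(18,255,255)),.02,'gasket',(205,210,285,275))
rect(cv2.inRange(hsv,(0,0,90),(180,60,255)),.012,'base',(205,232,285,275))
s=get_state();print(R.from_rotvec(s['tool_rot']).as_matrix().round(3))
cv2.imwrite('pics/crop.png',np.hstack([cv2.resize(im[205:285,205:285],(400,400),interpolation=2),cv2.resize(im[240:320,340:420],(400,400),interpolation=2)]))
E
```

```text
cassette 1059 ((498.4807434082031, -144.25718688964844), (65.80439758300781, 104.75670623779297), 75.95684814453125) [ 0.4981687  -0.14405781]
[[ 440. -163.]
 [ 541. -189.]
 [ 557. -125.]
 [ 456. -100.]]
comb 106 ((538.8575439453125, -155.38963317871094), (37.15906524658203, 18.622209548950195), 75.68753051757812) [ 0.53853286 -0.15544659]
[[ 525. -171.]
 [ 543. -176.]
 [ 552. -140.]
 [ 534. -135.]]
gasket 192 ((586.8526611328125, 196.84620666503906), (41.98892593383789, 96.87100219726562), 1.692958116531372) [0.5864575  0.21347303]
[[564. 245.]
 [567. 148.]
 [609. 149.]
 [606. 246.]]
base 1182 ((580.3037109375, 196.986083984375), (86.67195892333984, 152.1634063720703), 0.26336669921875) [0.57802574 0.19560132]
[[537. 273.]
 [537. 121.]
 [624. 121.]
 [623. 273.]]
[[-0.001  0.895  0.446]
 [ 0.001  0.446 -0.895]
 [-1.    -0.    -0.002]]
```

View pics/crop.png

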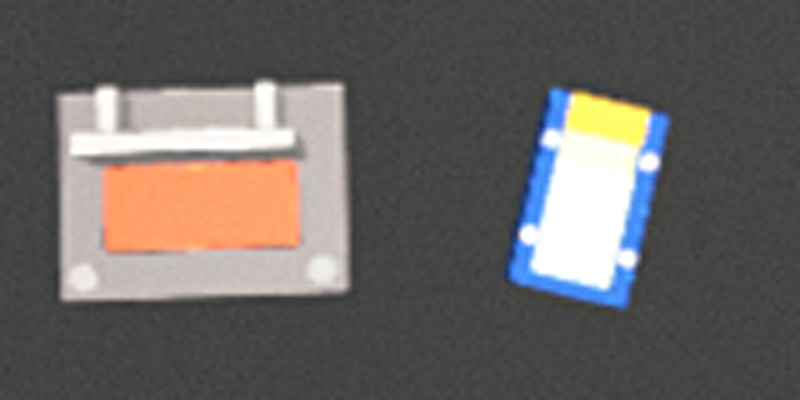

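```bash
python3 - <<'E'
from h import *
c=lambda p:np.array(p)/5+205-.4
for nm,z,P in(('base',.012,[(61,300),(349,292),(57,93),(344,84)]),('gasket',.02,[(104,251),(301,244),(104,167),(298,161)])):
    W=unproj('top',c(P),z)[:,:2];print(nm,W.round(4).tolist(),W.mean(0).round(4),[round(float(np.arctan2(d[0],-d[1])),4) for d in(W[1]-W[0],W[3]-W[2])],[round(float(np.arctan2(d[1],d[0])),4) for d in(W[2]-W[0],W[3]-W[1])])
for n,p,z in(('bottle',(485,325),0.),('beaker',(361,176),0),('tipbox',(458,203),.059),('rack',(500,263),.045),('jar',(302,157),.09)):print(n,unproj('top',p,z).round(3))
E
```

```text
base [[0.5378, 0.2698], [0.5413, 0.1197], [0.6466, 0.2736], [0.6508, 0.1228]] [0.5941 0.1965] [0.0236, 0.0278] [0.0355, 0.0285]
gasket [[0.5628, 0.2462], [0.566, 0.144], [0.6066, 0.2469], [0.6093, 0.1459]] [0.5862 0.1957] [0.0315, 0.0271] [0.0144, 0.0425]
bottle [[ 0.378 -0.429  0.   ]]
beaker [[ 0.774 -0.111  0.   ]]
tipbox [[ 0.69  -0.351  0.059]]
rack [[ 0.538 -0.457  0.045]]
jar [[0.802 0.045 0.09 ]]
```

>>> {"op": "play_rows", "data": {"targets": [{"claw":0,"linear":[-1,0,0],"rotation":[0,0,0]},{"claw":0,"linear":[-1,0,0],"rotation":[0,0,0]},{"claw":0,"linear":[0,0.98,-0.62],"rotation":[0,0,0]},{"claw":0,"linear":[0,0.98,-0.62],"rotation":[0,0,0]},{"claw":0,"linear":[0,0.98,-0.62],"rotation":[0,0,0]},{"claw":0,"linear":[0,0.98,-0.62],"rotation":[0,0,0]}]}}

```text
time: 0.6
position: [0.3436, -0.4845, 0.2681]
tool_rot: [0.876, 1.4, -0.875]
ft_force: [0.6, -0.4, -1.4]
grip_width: 0.999
```

>>> {"op": "play_rows", "data": {"targets": [{"claw":0,"linear":[0,0.97,-0.6],"rotation":[0,0,0]},{"claw":0,"linear":[0,0.97,-0.6],"rotation":[0,0,0]},{"claw":0,"linear":[0,0.97,-0.6],"rotation":[0,0,0]},{"claw":0,"linear":[0,0.97,-0.6],"rotation":[0,0,0]},{"claw":0,"linear":[0,0.97,-0.6],"rotation":[0,0,0]},{"claw":0,"linear":[0,0.97,-0.6],"rotation":[0,0,0]},{"claw":0,"linear":[0,0.97,-0.6],"rotation":[0,0,0]},{"claw":0,"linear":[0,0.97,-0.6],"rotation":[0,0,0]},{"claw":0,"linear":[0,0.97,-0.6],"rotation":[0,0,0]},{"claw":0,"linear":[0,0.97,-0.6],"rotation":[0,0,0]}]}}

```text
time: 1.43
position: [0.5007, -0.2305, 0.2642]
tool_rot: [0.878, 1.406, -0.878]
ft_force: [0.1, -0.4, -0.4]
grip_width: 1.002
```

>>> {"op": "play_rows", "data": {"targets": [{"claw":0,"linear":[0,0.97,-0.6],"rotation":[0,0,0]},{"claw":0,"linear":[0,0.97,-0.6],"rotation":[0,0,0]},{"claw":0,"linear":[0,0.97,-0.6],"rotation":[0,0,0]},{"claw":0,"linear":[0,0.97,-0.6],"rotation":[0,0,0]},{"claw":0,"linear":[0,0,0],"rotation":[0.078,0,0]},{"claw":0,"linear":[0,0,0],"rotation":[0.078,0,0]},{"claw":0,"linear":[0,0,0],"rotation":[0.078,0,0]},{"claw":0,"linear":[0,0,0],"rotation":[0.078,0,0]},{"claw":0,"linear":[0,0,0],"rotation":[0.078,0,0]},{"claw":0,"linear":[0,0,0],"rotation":[0.078,0,0]}]}}

```text
time: 2.27
position: [0.5659, -0.1162, 0.2589]
tool_rot: [1.424, 1.082, -1.438]
ft_force: [-0.2, 0.5, -0.4]
grip_width: 0.996
```

```bash
cat >> h.py <<'E'
def rotfor(yaw,th):
    "tool pointing: yaw of camera-side axis, th = tilt, + points back to robot, - points away"
    c=np.array([np.cos(yaw),np.sin(yaw),0]);Z=np.array([0,0,1.])
    x=-c*np.sin(th)-Z*np.cos(th);y=c*np.cos(th)-Z*np.sin(th)
    return np.c_[x,y,np.cross(x,y)]
def delta(pos,M,s=None):
    s=s or get_state();A=R.from_rotvec(s['tool_rot'])
    d=A.inv().apply(np.array(pos)-s['position']);r=(A.inv()*R.from_matrix(M)).as_rotvec()
    print('t',round(s['time'],2),'pos',s['position'].round(4),'lin(x25mm)',(d/.025).round(2),'rot(x90)',(r/(np.pi/2)).round(3),'deg',np.degrees(r).round(1),'q',s['joint_positions'].round(2),'F',s['ft_force'].round(1))
E
python3 - <<'E'
from h import *
delta([.547,-.156,.15],rotfor(-.245,np.radians(30)))
E
```

```text
t 2.27 pos [ 0.5659 -0.1162  0.2589] lin(x25mm) [ 4.34 -0.14  1.79] rot(x90) [-0.031 -0.015 -0.317] deg [ -2.8  -1.4 -28.5] q [ 0.49  0.19 -0.38  1.55  0.06  1.44 -1.76] F [-0.2  0.5 -0.4]
```

>>> {"op": "play_rows", "data": {"targets": [{"claw":0,"linear":[0.5,0,0.4],"rotation":[-0.008,-0.004,-0.078]},{"claw":0,"linear":[0.5,0,0.4],"rotation":[-0.008,-0.004,-0.078]},{"claw":0,"linear":[0.5,0,0.4],"rotation":[-0.008,-0.004,-0.078]},{"claw":0,"linear":[0.5,0,0.4],"rotation":[-0.008,-0.004,-0.078]},{"claw":0,"linear":[0,0,0],"rotation":[0,0,0]}]}}

```text
time: 2.68
position: [0.5409, -0.1512, 0.2071]
tool_rot: [1.131, 1.526, -1.762]
ft_force: [-1.5, -0.2, -4.5]
grip_width: 0.999
```

```bash
python3 - <<'E'
from h import *
s=get_state();cv2.imwrite('pics/w1.png',get_image('wrist'))
a=np.array([np.cos(-.245),np.sin(-.245),0]);l=np.array([-a[1],a[0],0]);o=np.array([.498,-.144,.04])
print(wproj([o+i*.05*a+j*.03*l for i,j in((1,1),(1,-1),(-1,-1),(-1,1))],s).round(0))
delta([.547,-.156,.098],rotfor(-.245,np.radians(30)),s)
E
```

```text
[[285. 108.]
 [365. 108.]
 [356. 207.]
 [292. 208.]]
t 2.68 pos [ 0.5409 -0.1512  0.2071] lin(x25mm) [3.6  2.49 0.11] rot(x90) [-0.001  0.003  0.01 ] deg [-0.1  0.3  0.9] q [ 0.44  0.59 -0.34  1.23  0.13  1.89 -1.7 ] F [-1.5 -0.2 -4.5]
```

View pics/w1.png

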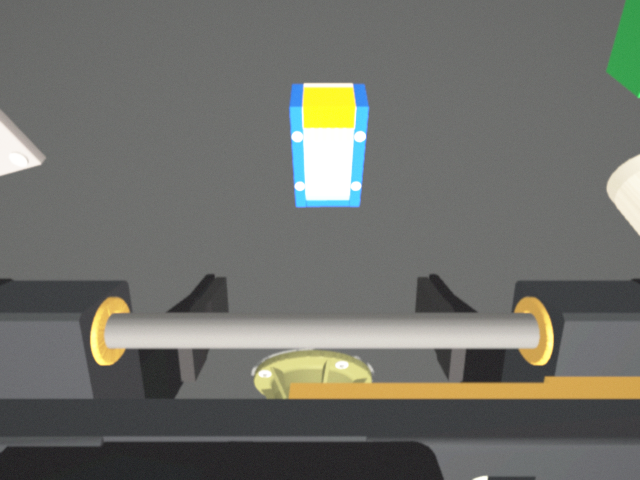

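```bash
python3 - <<'E'
from h import *
from scipy.optimize import least_squares
s=get_state()
im=cv2.imread('pics/w1.png');hsv=cv2.cvtColor(im,cv2.COLOR_BGR2HSV)
m=cv2.inRange(hsv,(95,120,60),(125,255,255));ys,xs=np.nonzero(m)
for y in(104,120,150,180,200,203,206):
    r=xs[ys==y];print(y,r.min() if len(r) else None,r.max() if len(r) else None)
for x in (298,361):print(x,ys[(xs==x)].min(),ys[xs==x].max(),hsv[84:108:2,x,2])
obs=np.array([(291,101),(366.5,101),(360.5,206.5),(295.5,206.5)])
def mod(p):
    a=np.array([np.cos(p[2]),np.sin(p[2]),0]);l=np.array([-a[1],a[0],0]);o=np.array([p[0],p[1],.04])
    return wproj([o+i*.05*a+j*.03*l for i,j in((1,1),(1,-1),(-1,-1),(-1,1))],s)
f=least_squares(lambda p:(mod(p)-obs).ravel(),[.498,-.144,-.245]);print(f.x,f.fun.round(1))
E
```

```text
104 290 367
120 290 367
150 292 364
180 294 362
200 295 360
203 295 359
206 296 358
298 84 207 [215 243 244 244 245 244 243 244 244 246 246 254]
361 84 190 [214 244 244 245 244 245 245 245 244 245 244 254]
[ 0.50124322 -0.14703842 -0.23797947] [-1.8  2.1  2.1  1.6 -0.9 -2.9  0.6 -2.6]
```

```bash
python3 - <<'E'
from h import *
delta([.539,-.155,.078],rotfor(-.24,np.radians(30)))
E
```

```text
t 2.73 pos [ 0.5415 -0.1501  0.2108] lin(x25mm) [4.61 2.65 0.19] rot(x90) [-0.003  0.001  0.005] deg [-0.3  0.1  0.4] q [ 0.44  0.59 -0.34  1.23  0.12  1.88 -1.7 ] F [-0.1  0.3 -0.9]
```

>>> {"op": "play_rows", "data": {"targets": [{"claw":0,"linear":[0.77,0.44,0.04],"rotation":[0,0,0]},{"claw":0,"linear":[0.77,0.44,0.03],"rotation":[0,0,0]},{"claw":0,"linear":[0.77,0.44,0.03],"rotation":[0,0,0]},{"claw":0,"linear":[0.77,0.44,0.03],"rotation":[0,0,0]},{"claw":0,"linear":[0.77,0.44,0.03],"rotation":[0,0,0]},{"claw":0,"linear":[0.77,0.44,0.03],"rotation":[0,0,0]},{"claw":0,"linear":[0,0,0],"rotation":[0,0,0]},{"claw":0,"linear":[0,0,0],"rotation":[0,0,0]}]}}

```text
time: 3.4
position: [0.5479, -0.1502, 0.0945]
tool_rot: [1.164, 1.48, -1.719]
ft_force: [-0.2, 0.4, 0.9]
grip_width: 1.002
```

```bash
python3 - <<'E'
from h import *
s=get_state();im=get_image('wrist');cv2.imwrite('pics/w2.png',im)
hsv=cv2.cvtColor(im,cv2.COLOR_BGR2HSV);m=cv2.inRange(hsv,(95,120,60),(125,255,255))
n,_,st,_=cv2.connectedComponentsWithStats(m);print(st[st[:,4]>200])
a=np.array([np.cos(-.24),np.sin(-.24),0]);l=np.array([-a[1],a[0],0]);o=np.array([.500,-.146,.04])
print(wproj([o+i*.05*a+j*.03*l for i,j in((1,1),(1,-1),(-1,-1),(-1,1))],s).round(0))
delta([.5005,-.146,.0115],rotfor(-.24,np.radians(30)),s)
E
```

```text
[[     0      0    640    480 303669]
 [   284    180     19     70   1048]
 [   368    180     22     71   1049]
 [   287    253     18     48    621]
 [   364    254     21     47    632]]
[[281. 218.]
 [387. 218.]
 [371. 322.]
 [290. 322.]]
t 3.4 pos [ 0.5479 -0.1502  0.0945] lin(x25mm) [ 3.81 -0.14  0.28] rot(x90) [-0.001  0.001 -0.028] deg [-0.1  0.1 -2.5] q [ 0.45  0.64 -0.33  1.37  0.15  1.64 -1.71] F [-0.2  0.4  0.9]
```

View pics/w2.png

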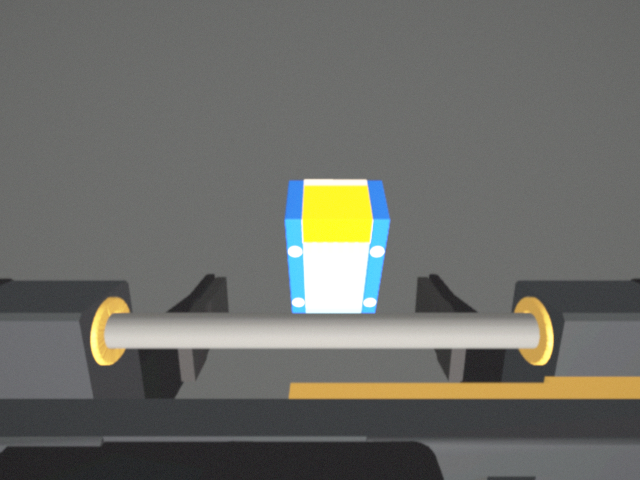

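>>> {"op": "play_rows", "data": {"targets": [{"claw":0,"linear":[0.5,0,0.15],"rotation":[0,0,-0.014]},{"claw":0,"linear":[0.5,0,0.15],"rotation":[0,0,-0.014]},{"claw":0,"linear":[0.8,0,0],"rotation":[0,0,0]},{"claw":0,"linear":[0.8,0,0],"rotation":[0,0,0]},{"claw":0,"linear":[0.7,0,0],"rotation":[0,0,0]},{"claw":0,"linear":[0,0,0],"rotation":[0,0,0]}]}}

```text
time: 3.95
position: [0.509, -0.1498, 0.0267]
tool_rot: [1.146, 1.505, -1.742]
ft_force: [-0.7, -0.0, -0.4]
grip_width: 0.996
```

```bash
python3 - <<'E'
from h import *
delta([.5005,-.1465,.0115],rotfor(-.24,np.radians(30)))
E
```

```text
t 3.95 pos [ 0.509  -0.1498  0.0267] lin(x25mm) [ 0.71 -0.02 -0.05] rot(x90) [-0.002  0.001 -0.007] deg [-0.2  0.1 -0.7] q [ 0.47  0.66 -0.33  1.49  0.16  1.53 -1.71] F [-0.7 -0.  -0.4]
```

>>> {"op": "play_rows", "data": {"targets": [{"claw":0,"linear":[0.4,0,0],"rotation":[0,0,-0.007]},{"claw":0,"linear":[0.35,0,0],"rotation":[0,0,0]},{"claw":0,"linear":[0,0,0],"rotation":[0,0,0]},{"claw":1,"linear":[0,0,0],"rotation":[0,0,0]},{"claw":1,"linear":[0,0,0],"rotation":[0,0,0]},{"claw":1,"linear":[0,0,0],"rotation":[0,0,0]},{"claw":1,"linear":[0,0,0],"rotation":[0,0,0]},{"claw":1,"linear":[0,0,0],"rotation":[0,0,0]},{"claw":1,"linear":[0,0,0],"rotation":[0,0,0]},{"claw":1,"linear":[0,0,0],"rotation":[0,0,0]}], "newtons": 55}}

```text
time: 4.78
position: [0.5027, -0.1489, 0.0114]
tool_rot: [1.143, 1.51, -1.747]
ft_force: [-1.0, -0.3, -1.5]
grip_width: 0.684
```

>>> {"op": "play_rows", "data": {"targets": [{"claw":1,"linear":[0,0,0],"rotation":[0,0,0]},{"claw":1,"linear":[0,0,0],"rotation":[0,0,0]},{"claw":1,"linear":[0,0,0],"rotation":[0,0,0]},{"claw":1,"linear":[0,0,0],"rotation":[0,0,0]}]}}

```text
time: 5.12
position: [0.5028, -0.1489, 0.0114]
tool_rot: [1.143, 1.51, -1.747]
ft_force: [0.0, -0.6, -0.5]
grip_width: 0.686
```

```bash
python3 - <<'E'
from h import *
s=get_state();print(s['grip_width']*87)
delta([.5005,-.1465,.0115],rotfor(-.24,np.radians(30)))
E
```

```text
59.68037920197408
t 5.12 pos [ 0.5028 -0.1489  0.0114] lin(x25mm) [ 0.05 -0.1  -0.07] rot(x90) [-0.003  0.001 -0.003] deg [-0.3  0.1 -0.3] q [ 0.47  0.68 -0.32  1.51  0.16  1.51 -1.71] F [ 0.  -0.6 -0.5]
```

>>> {"op": "play_rows", "data": {"targets": [{"claw":1,"linear":[-0.3,-0.17,0],"rotation":[0,0,0]},{"claw":1,"linear":[-0.7,-0.4,0],"rotation":[0,0,0]},{"claw":1,"linear":[-0.7,-0.4,0],"rotation":[0,0,0]},{"claw":1,"linear":[-0.7,-0.4,0],"rotation":[0,0,0]},{"claw":1,"linear":[-0.7,-0.4,0],"rotation":[0,0,0]},{"claw":1,"linear":[-0.7,-0.4,0],"rotation":[0,0,0]},{"claw":1,"linear":[-0.7,-0.4,0],"rotation":[0,0,0]},{"claw":1,"linear":[-0.7,-0.4,0],"rotation":[0,0,0]},{"claw":1,"linear":[-0.7,-0.4,0],"rotation":[0,0,0]},{"claw":1,"linear":[-0.7,-0.4,0],"rotation":[0,0,0]}]}}

```text
time: 5.95
position: [0.4996, -0.1475, 0.2081]
tool_rot: [1.137, 1.518, -1.752]
ft_force: [0.2, 0.2, -2.1]
grip_width: 0.687
```

>>> {"op": "play_rows", "data": {"targets": [{"claw":1,"linear":[0,0,0],"rotation":[0,0,0.078]},{"claw":1,"linear":[0,0,0],"rotation":[0,0,0.078]},{"claw":1,"linear":[0,0,0],"rotation":[0,0,0.078]},{"claw":1,"linear":[0,0,0],"rotation":[0,0,0.078]},{"claw":1,"linear":[0,0,0],"rotation":[0,0,0.078]},{"claw":1,"linear":[0,0,0],"rotation":[0,0,0.078]},{"claw":1,"linear":[0,0,0],"rotation":[0,0,0.078]},{"claw":1,"linear":[0,0,0],"rotation":[0,0,0.078]},{"claw":1,"linear":[0,0,0],"rotation":[0,0,0.078]}]}}

```text
time: 6.7
position: [0.5113, -0.155, 0.2088]
tool_rot: [1.531, 0.627, -0.993]
ft_force: [-2.2, -1.4, -2.0]
grip_width: 0.684
```

```bash
python3 - <<'E'
from h import *
delta([.575,.196,.2],rotfor(.028,np.radians(-60)))
E
```

```text
t 6.7 pos [ 0.5113 -0.155   0.2088] lin(x25mm) [ -0.3   -1.   -14.24] rot(x90) [-0.122  0.131  0.319] deg [-11.   11.8  28.8] q [ 0.48 -0.3  -0.21  2.21 -0.1   0.69 -1.49] F [-2.2 -1.4 -2. ]
```

```bash
cat > kin.py <<'E'
from h import *
from scipy.optimize import least_squares
import itertools
D=[([.2899,-.5812,.2215],[ 0.863,1.395,-0.861],[1.122,.3218,-.0701,1.4517,.0226,1.3708,-.0569]),
([.5659,-.1162,.2589],[1.424,1.082,-1.438],[.49,.19,-.38,1.55,.06,1.44,-1.76]),
([.5409,-.1512,.2071],[1.131,1.526,-1.762],[.44,.59,-.34,1.23,.13,1.89,-1.7]),
([.5479,-.1502,.0945],[1.164,1.48,-1.719],[.45,.64,-.33,1.37,.15,1.64,-1.71]),
([.5028,-.1489,.0114],[1.143,1.51,-1.747],[.47,.68,-.32,1.51,.16,1.51,-1.71]),
([.5113,-.155,.2088],[1.531,.627,-.993],[.48,-.3,-.21,2.21,-.1,.69,-1.49])]
def fk(q,p,sg):
    M=R.identity();t=np.zeros(3);L=[p[0],0,p[1],0,p[2],0,p[3]];O=[0,0,0,p[4],-p[4]+p[5],p[6],0]
    # z-links and x-offsets
    for i in range(7):
        t=t+M.apply([O[i],0,0]) if i in(3,) else t
        M=M*(R.from_euler('z',sg[i]*q[i]) if i%2==0 else R.from_euler('y',sg[i]*q[i]))
        if i==3:t=t+M.apply([p[5],0,0])
        if i==5:t=t+M.apply([p[6],0,0])
        if i in(0,2,4,6):t=t+M.apply([0,0,L[i]])
    return t,M
def toolM(M,a): # flange -> tool: x along flange z
    return M*R.from_euler('z',a)*R.from_matrix(np.array([[0,0,1],[0,1,0],[1,0,0.]]).T@np.diag([1,1,-1.])) 
LO=np.array([-2.86,-.3,-1.38,.06,-1.56,.09,-2.69]);HI=np.array([2.86,2.09,1.24,2.45,4.7,2.05,2.69])
E
cat > fit.py <<'E'
from kin import *
best=[]
for s3,s5,s7 in itertools.product((1,-1),repeat=3):
    sg=[-1,1,s3,1,s5,1,s7]
    def res(p):
        o=[]
        for t,rv,q in D:
            a,M=fk(q,p,sg);o+=list((a-t)*10)
            o+=list((R.from_rotvec(rv).inv()*toolM(M,p[7])).as_rotvec())
        return o
    for a0 in (0,1.57,3.14,-1.57):
        f=least_squares(res,[.3,.4,.4,.3,0,0,0,a0]);best.append((f.cost,sg,f.x,f.fun))
best.sort(key=lambda b:b[0])
for b in best[:3]:print(b[0],b[1],b[2].round(4))
print(best[0][3].reshape(-1,6).round(3))
E
python3 fit.py
```

```text
0.12661511556992155 [-1, 1, -1, 1, -1, 1, -1] [ 2.124e-01  5.447e-01  5.109e-01  4.485e-01 -8.870e-02 -2.470e-02
 -6.470e-02  5.000e-04]
0.12661511556992158 [-1, 1, -1, 1, -1, 1, -1] [ 2.124e-01  5.447e-01  5.109e-01  4.485e-01 -8.870e-02 -2.470e-02
 -6.470e-02  5.000e-04]
0.1266151155699216 [-1, 1, -1, 1, -1, 1, -1] [ 2.124e-01  5.447e-01  5.109e-01  4.485e-01 -8.870e-02 -2.470e-02
 -6.470e-02  5.000e-04]
[[ 0.252  0.045  0.088  0.001 -0.    -0.   ]
 [-0.026  0.208 -0.007 -0.001 -0.004 -0.   ]
 [-0.116  0.104 -0.    -0.005 -0.006 -0.002]
 [ 0.05   0.025 -0.017  0.006 -0.002  0.002]
 [ 0.075  0.042 -0.029  0.005  0.003 -0.007]
 [ 0.058  0.308 -0.034 -0.006  0.002 -0.007]]
```

```bash
cat > kin2.py <<'E'
from kin import *
SG=[-1,1,-1,1,-1,1,-1]
def rots(q):
    M=R.identity();o=[]
    for i in range(7):
        M=M*R.from_euler('z' if i%2==0 else 'y',SG[i]*q[i]);o.append(M.as_matrix())
    return o
def A(q): return np.hstack(rots(q))
prior=np.zeros(21);prior[2]=.21;prior[8]=.5;prior[14]=.5;prior[20]=.42
def learn():
    w=.05
    Am=np.vstack([A(q) for _,_,q in D]+[w*np.eye(21)]);b=np.r_[np.concatenate([np.array(t) for t,_,_ in D]),w*prior]
    return np.linalg.lstsq(Am,b,rcond=None)[0]
V=learn()
def fk2(q):
    return A(q)@V, toolM(R.from_matrix(rots(q)[6]),0.)
def ik(pos,Mt,q0,wreg=1e-3):
    q0=np.clip(q0,LO+.02,HI-.02)
    def r(q):
        t,M=fk2(q);return np.r_[(t-pos)*10,(M.inv()*R.from_matrix(Mt)).as_rotvec()*3,wreg*(q-q0)]
    f=least_squares(r,q0,bounds=(LO+.01,HI-.01));return f.x,np.abs(f.fun[:6]).max()
E
python3 - <<'E'
from kin2 import *
print(V.reshape(7,3).round(3))
for t,rv,q in D:print((fk2(q)[0]-t).round(4))
q0=get_state()['joint_positions'];print(q0.round(3))
# final: cassette upright at stand (.589,.196), gp at gx=-.008,gz=.06 -> world
for back in (30,35,40,45,50,60,70):
    th=np.radians(back-90);M=rotfor(.028,th)
    for h,nm in((.06,'seat'),(.10,'above')):
        gp=np.array([.589-.008,.196,.017+h]);tip=gp+.0187*M[:,0]
        sols=[]
        rng=np.random.default_rng(0)
        for k in range(14):
            qi=q0+rng.normal(0,.5,7) if k<8 else rng.uniform(LO,HI)
            qq,e=ik(tip,M,qi);sols.append((e,qq))
        sols.sort(key=lambda s:s[0]);good=[s for s in sols if s[0]<.02]
        a=[s for s in good if abs(s[1][4])<1.5];b=[s for s in good if s[1][4]>1.5]
        print(back,nm,len(good),round(sols[0][0],3),'noflip',a[0][1].round(2) if a else None,'flip',b[0][1].round(2) if b else None)
E
```

```text
[[ 0.006 -0.005  0.249]
 [ 0.004 -0.005 -0.02 ]
 [-0.005 -0.007  0.48 ]
 [ 0.012 -0.007  0.003]
 [-0.013 -0.001  0.503]
 [-0.004 -0.001 -0.028]
 [ 0.    -0.001  0.392]]
[ 0. -0.  0.]
[-0.0001  0.0001  0.0003]
[-0.0003  0.0022  0.0002]
[ 0.0004 -0.0021 -0.001 ]
[-0.0001 -0.0002  0.0005]
[-0.      0.     -0.0002]
[ 0.482 -0.302 -0.206  2.21  -0.101  0.686 -1.491]
30 seat 3 0.0 noflip None flip [ 0.16  0.32 -0.81  2.38  2.19  0.81  2.24]
30 above 3 0.0 noflip None flip [ 0.2   0.17 -0.85  2.38  2.07  0.69  2.32]
35 seat 3 0.0 noflip None flip [ 0.21  0.26 -0.83  2.35  2.05  0.67  2.37]
35 above 3 0.0 noflip None flip [ 0.24  0.12 -0.85  2.34  1.89  0.55  2.49]
40 seat 3 0.0 noflip None flip [ 0.28  0.23 -0.88  2.32  1.86  0.57  2.57]
40 above 3 0.008 noflip None flip [-1.72  0.09  1.23  2.34  1.66  0.29  2.68]
45 seat 0 0.034 noflip None flip None
45 above 0 0.164 noflip None flip None
50 seat 10 0.0 noflip [-1.65  0.29  1.23  2.28  0.26  0.13 -2.31] flip None
50 above 10 0.005 noflip [-1.68  0.08  1.23  2.25  0.76  0.31 -2.68] flip None
60 seat 10 0.0 noflip [ 0.13  0.18 -0.65  2.13  0.74  0.5  -2.62] flip None
60 above 10 0.0 noflip [ 0.14  0.1  -0.64  2.1   0.57  0.55 -2.46] flip None
70 seat 10 0.0 noflip [-0.19  0.2  -0.27  2.01  0.33  0.64 -2.22] flip None
70 above 10 0.0 noflip [-0.15  0.15 -0.31  1.98  0.28  0.72 -2.18] flip None
```

```bash
python3 - <<'E'
from kin2 import *
q0=get_state()['joint_positions']
rng=np.random.default_rng(1)
for x in(.5,.56,.62,.68):
  for f in(32,36,40,44):
    M=rotfor(0.,np.radians(-f));gp=np.array([x,.03,.07]);tip=gp+.0187*M[:,0];out=[]
    for k in range(8):
        qq,e=ik(tip,M,q0+rng.normal(0,.25,7))
        if e<.02 and abs(qq[4])<1.5:out.append((np.abs(qq-q0).max(),qq))
    out.sort(key=lambda a:a[0]);print(x,f,len(out),out[0][1].round(2) if out else None)
E
```

```text
0.5 32 8 [ 0.37 -0.13 -0.53  2.44  0.1   0.26 -1.83]
0.5 36 0 None
0.5 40 0 None
0.5 44 0 None
0.56 32 8 [ 0.08  0.01 -0.22  2.32  0.29  0.27 -1.97]
0.56 36 8 [ 0.13  0.   -0.27  2.37  0.5   0.17 -2.17]
0.56 40 8 [ 0.49  0.01 -0.62  2.39  1.01  0.1  -2.68]
0.56 44 0 None
0.62 32 8 [ 0.01  0.13 -0.13  2.19  0.3   0.28 -1.95]
0.62 36 8 [-0.06  0.12 -0.06  2.24  0.45  0.17 -2.1 ]
0.62 40 8 [ 0.07  0.12 -0.18  2.28  1.02  0.1  -2.66]
0.62 44 0 None
0.68 32 8 [-0.04  0.25 -0.07  2.05  0.24  0.3  -1.89]
0.68 36 8 [-0.06  0.23 -0.04  2.11  0.37  0.19 -2.02]
0.68 40 8 [-0.05  0.23 -0.05  2.15  0.78  0.1  -2.41]
0.68 44 0 None
```

```bash
python3 - <<'E'
from h import *
delta([.64,.03,.15],rotfor(0,np.radians(-33)))
E
```

```text
t 6.7 pos [ 0.5113 -0.155   0.2088] lin(x25mm) [ 3.6   1.52 -8.46] rot(x90) [-0.133  0.088  0.021] deg [-11.9   7.9   1.9] q [ 0.48 -0.3  -0.21  2.21 -0.1   0.69 -1.49] F [-2.2 -1.4 -2. ]
```

>>> {"op": "play_rows", "data": {"targets": [{"claw":1,"linear":[0.3,0.15,-0.85],"rotation":[-0.014,0.009,0.002]},{"claw":1,"linear":[0.3,0.15,-0.85],"rotation":[-0.014,0.009,0.002]},{"claw":1,"linear":[0.3,0.15,-0.85],"rotation":[-0.014,0.009,0.002]},{"claw":1,"linear":[0.3,0.15,-0.85],"rotation":[-0.014,0.009,0.002]},{"claw":1,"linear":[0.3,0.15,-0.85],"rotation":[-0.014,0.009,0.002]},{"claw":1,"linear":[0.3,0.15,-0.85],"rotation":[-0.014,0.009,0.002]},{"claw":1,"linear":[0.3,0.15,-0.85],"rotation":[-0.014,0.009,0.002]},{"claw":1,"linear":[0.3,0.15,-0.85],"rotation":[-0.014,0.009,0.002]},{"claw":1,"linear":[0,0,0],"rotation":[0,0,0]}]}}

```text
time: 7.45
position: [0.5894, 0.0201, 0.1671]
tool_rot: [1.435, 0.776, -0.809]
ft_force: [-0.8, 0.8, -2.0]
grip_width: 0.684
```

```bash
python3 - <<'E'
from h import *
delta([.64,.03,.10],rotfor(0,np.radians(-34)))
E
```

```text
t 7.45 pos [0.5894 0.0201 0.1671] lin(x25mm) [ 3.34  0.3  -0.44] rot(x90) [-0.013  0.008  0.024] deg [-1.2  0.7  2.2] q [ 0.38 -0.13 -0.47  2.16  0.02  0.55 -1.71] F [-0.8  0.8 -2. ]
```

>>> {"op": "play_rows", "data": {"targets": [{"claw":1,"linear":[0.7,0.06,-0.09],"rotation":[-0.003,0.002,0.006]},{"claw":1,"linear":[0.7,0.06,-0.09],"rotation":[-0.003,0.002,0.006]},{"claw":1,"linear":[0.7,0.06,-0.09],"rotation":[-0.003,0.002,0.006]},{"claw":1,"linear":[0.7,0.06,-0.09],"rotation":[-0.003,0.002,0.006]},{"claw":1,"linear":[0.6,0.06,-0.09],"rotation":[0,0,0]},{"claw":1,"linear":[0,0,0],"rotation":[0,0,0]}]}}

```text
time: 7.95
position: [0.6447, 0.0419, 0.0988]
tool_rot: [1.43, 0.775, -0.753]
ft_force: [-0.1, -0.4, -2.1]
grip_width: 0.683
```

```bash
python3 - <<'E'
from h import *
delta([.64,.03,.056],rotfor(0,np.radians(-36)))
im=get_image('side');u,v=proj('side',[.64,.03,.08])[0];print(u,v)
u,v=int(u),int(v);cv2.imwrite('pics/s2.png',cv2.resize(im[v-70:v+70,u-80:u+80],(800,700),interpolation=2)[:600])
E
```

```text
t 7.95 pos [0.6447 0.0419 0.0988] lin(x25mm) [ 1.31 -1.11  0.48] rot(x90) [ 0.005 -0.007  0.024] deg [ 0.5 -0.6  2.2] q [ 0.35  0.09 -0.51  2.14  0.34  0.35 -1.99] F [-0.1 -0.4 -2.1]
289.2805102093415 237.26216405763452
```

View pics/s2.png

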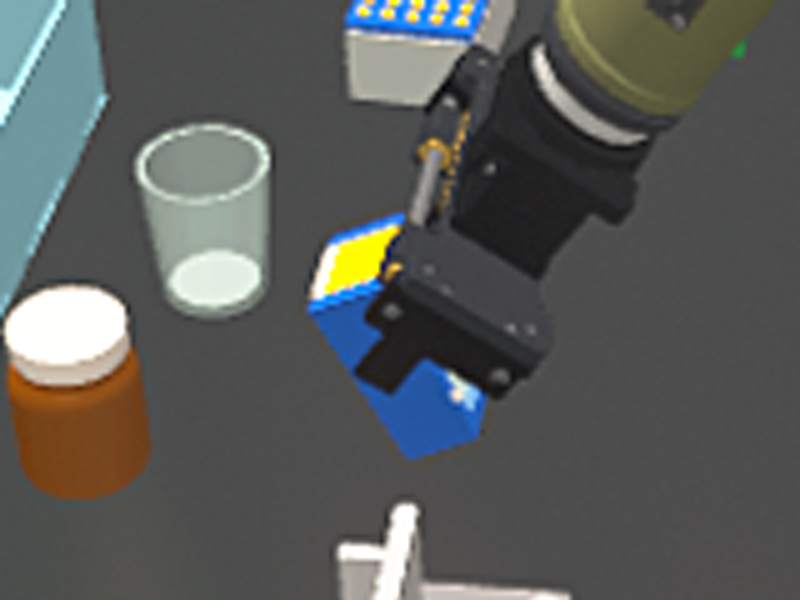

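>>> {"op": "play_rows", "data": {"targets": [{"claw":1,"linear":[0.35,-0.24,0],"rotation":[0,0,0.006]},{"claw":1,"linear":[0.35,-0.24,0],"rotation":[0,0,0.006]},{"claw":1,"linear":[0.35,-0.24,0],"rotation":[0,0,0.006]},{"claw":1,"linear":[0.35,-0.24,0],"rotation":[0,0,0.006]},{"claw":1,"linear":[0,0,0],"rotation":[0,0,0]}]}}

```text
time: 8.42
position: [0.6463, 0.0427, 0.0613]
tool_rot: [1.442, 0.741, -0.721]
ft_force: [-0.8, -0.7, -2.9]
grip_width: 0.681
```

```bash
python3 - <<'E'
from h import *
delta([.65,.04,.050],rotfor(0,np.radians(-36)))
E
```

```text
t 8.42 pos [0.6463 0.0427 0.0613] lin(x25mm) [ 0.45 -0.15  0.11] rot(x90) [ 0.005 -0.006 -0.004] deg [ 0.4 -0.6 -0.3] q [ 0.23  0.15 -0.39  2.2   0.65  0.22 -2.3 ] F [-0.8 -0.7 -2.9]
```

>>> {"op": "play_rows", "data": {"targets": [{"claw":1,"linear":[0.16,-0.12,0],"rotation":[0,0,0]},{"claw":1,"linear":[0.12,-0.08,0],"rotation":[0,0,0]},{"claw":1,"linear":[0.06,-0.04,0],"rotation":[0,0,0]},{"claw":1,"linear":[0,0,0],"rotation":[0,0,0]}]}}

```text
time: 8.75
position: [0.6482, 0.0432, 0.0554]
tool_rot: [1.442, 0.737, -0.718]
ft_force: [-0.5, 0.1, -1.8]
grip_width: 0.688
```

>>> {"op": "play_rows", "data": {"targets": [{"claw":1,"linear":[0.04,-0.03,0],"rotation":[0,0,0]},{"claw":1,"linear":[0.04,-0.03,0],"rotation":[0,0,0]},{"claw":1,"linear":[0,0,0],"rotation":[0,0,0]}]}}

```text
time: 9.0
position: [0.6496, 0.0432, 0.0553]
tool_rot: [1.443, 0.734, -0.716]
ft_force: [0.0, 0.1, -2.3]
grip_width: 0.686
```

>>> {"op": "play_rows", "data": {"targets": [{"claw":1,"linear":[0.1,-0.1,0],"rotation":[0,0,0]},{"claw":1,"linear":[0.1,-0.1,0],"rotation":[0,0,0]},{"claw":1,"linear":[0,0,0],"rotation":[0,0,0]}]}}

```text
time: 9.25
position: [0.6539, 0.0436, 0.0554]
tool_rot: [1.446, 0.725, -0.705]
ft_force: [0.3, 0.8, -2.9]
grip_width: 0.682
```

```bash
python3 - <<'E'
from h import *
delta([.65,.04,.050],rotfor(0,np.radians(-36)))
E
```

```text
t 9.25 pos [0.6539 0.0436 0.0554] lin(x25mm) [ 0.07 -0.26  0.14] rot(x90) [ 0.006 -0.006 -0.016] deg [ 0.5 -0.5 -1.5] q [ 0.15  0.16 -0.32  2.2   0.78  0.19 -2.44] F [ 0.3  0.8 -2.9]
```

>>> {"op": "play_rows", "data": {"targets": [{"claw":1,"linear":[0.1,-0.25,0.05],"rotation":[0,0,-0.02]},{"claw":1,"linear":[0.1,-0.25,0.05],"rotation":[0,0,-0.02]},{"claw":1,"linear":[0,0,0],"rotation":[0,0,0]}]}}

```text
time: 9.5
position: [0.6575, 0.0436, 0.056]
tool_rot: [1.434, 0.761, -0.732]
ft_force: [-1.0, -0.3, -1.6]
grip_width: 0.685
```

```bash
python3 - <<'E'
from h import *
delta([.65,.04,.050],rotfor(0,np.radians(-34)))
E
```

```text
t 9.5 pos [0.6575 0.0436 0.056 ] lin(x25mm) [ 0.02 -0.39  0.14] rot(x90) [ 0.008 -0.009 -0.012] deg [ 0.7 -0.8 -1.1] q [ 0.26  0.19 -0.42  2.16  0.61  0.24 -2.25] F [-1.  -0.3 -1.6]
```

```bash
python3 - <<'E'
from h import *
im=get_image('side');u,v=proj('side',[.64,.03,.05])[0]
u,v=int(u),int(v);cv2.imwrite('pics/s3.png',cv2.resize(im[v-75:v+45,u-80:u+80],(800,600),interpolation=2))
s=get_state();print(s['ft_force'],s['torque'],s['position'],s['qd'].round(3))
E
```

```text
[ 0.90111639  0.17039123 -1.72909527] [-0.0163982   0.87157847  0.01180144] [0.65752464 0.0436168  0.05596097] [-0.023  0.006  0.022  0.039  0.038 -0.003 -0.047]
```

View pics/s3.png

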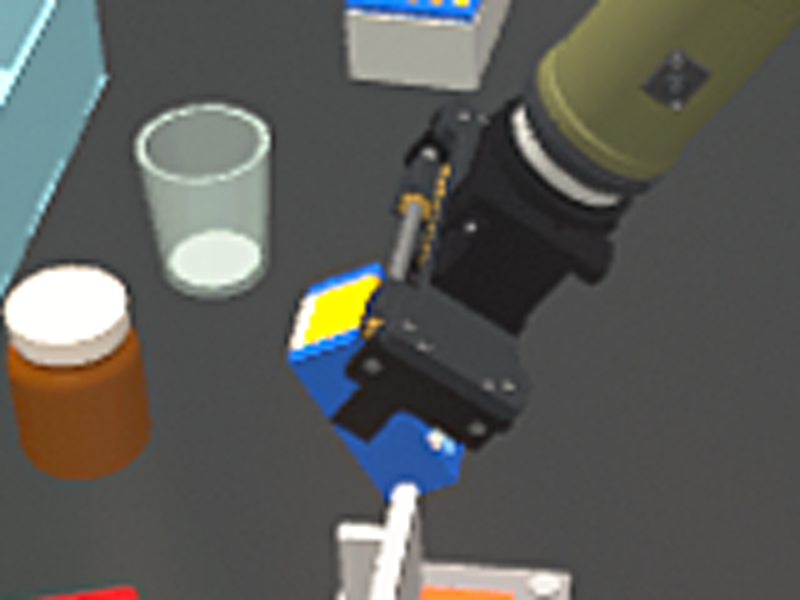

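```bash
python3 - <<'E'
from h import *
u,v=proj('side',[.64,.03,.05])[0].astype(int)
for z in(0,.004,.01):print(z,((proj('side',[.647,.074,z])[0]-[u-80,v-75])*5).round(0))
from kin2 import *
s=get_state();print(fk2(s['joint_positions'])[0]-s['position'])
for dz in(0,-.006,-.012):
    M=rotfor(0,np.radians(-34));print(ik(np.array([.65,.0436,.056+dz]),M,s['joint_positions'],.05))
E
```

```text
0 [378. 508.]
0.004 [378. 502.]
0.01 [377. 493.]
[-0.00242159  0.00721222  0.00280356]
(array([ 0.26370699,  0.18399527, -0.42699445,  2.15621881,  0.59753651,
        0.26984177, -2.23921757]), np.float64(0.00010970577783461225))
(array([ 0.24829425,  0.19404381, -0.41006965,  2.15940941,  0.62608306,
        0.25835404, -2.26653926]), np.float64(0.00010523775031852505))
(array([ 0.2311751 ,  0.20402964, -0.39117144,  2.16243678,  0.65477217,
        0.2467064 , -2.2943004 ]), np.float64(0.0003091992398521634))
```

>>> {"op": "play_rows", "data": {"targets": [{"claw":1,"linear":[0.25,-0.22,0],"rotation":[0,0,0]},{"claw":1,"linear":[0.25,-0.22,0],"rotation":[0,0,0]}]}}

```text
time: 9.72
position: [0.6653, 0.044, 0.0506]
tool_rot: [1.442, 0.745, -0.713]
ft_force: [-1.9, -3.0, 23.4]
grip_width: 0.69
```

>>> {"op": "play_rows", "data": {"targets": [{"claw":1,"linear":[0,0,0],"rotation":[0,0,0]}]}}

```text
time: 9.8
position: [0.6668, 0.0435, 0.0523]
tool_rot: [1.443, 0.741, -0.71]
ft_force: [-0.8, -0.1, -2.8]
grip_width: 0.681
```

```bash
python3 - <<'E'
from h import *
delta([.65,.04,.050],rotfor(0,np.radians(-34)));print(get_state()['torque'])
E
```

```text
t 9.8 pos [0.6668 0.0435 0.0523] lin(x25mm) [-0.33 -0.59  0.13] rot(x90) [ 0.007 -0.01  -0.03 ] deg [ 0.7 -0.9 -2.7] q [ 0.19  0.2  -0.35  2.16  0.72  0.2  -2.35] F [-0.8 -0.1 -2.8]
[0.00943069 1.06718436 0.05706518]
```

>>> {"op": "play_rows", "data": {"targets": [{"claw":1,"linear":[0.03,-0.12,0],"rotation":[0,0,-0.01]},{"claw":1,"linear":[-0.04,-0.24,0],"rotation":[0,0,-0.01]},{"claw":1,"linear":[-0.04,-0.24,0],"rotation":[0,0,-0.01]},{"claw":1,"linear":[-0.04,-0.24,0],"rotation":[0,0,-0.01]}], "newtons": 6}}

```text
time: 10.13
position: [0.6558, 0.0435, 0.0503]
tool_rot: [1.428, 0.778, -0.744]
ft_force: [2.2, -1.1, 4.6]
grip_width: 0.689
```

>>> {"op": "play_rows", "data": {"targets": [{"claw":1,"linear":[-0.04,-0.24,0],"rotation":[0,0,0]},{"claw":1,"linear":[-0.04,-0.24,0],"rotation":[0,0,0]},{"claw":1,"linear":[-0.04,-0.24,0],"rotation":[0,0,0]}]}}

```text
time: 10.38
position: [0.645, 0.0432, 0.0493]
tool_rot: [1.434, 0.767, -0.731]
ft_force: [0.9, -1.8, 5.7]
grip_width: 0.687
```

```bash
python3 - <<'E'
from h import *
delta([.625,.04,.046],rotfor(0,np.radians(-34)))
im=get_image('side');u,v=proj('side',[.64,.03,.05])[0]
u,v=int(u),int(v);cv2.imwrite('pics/s4.png',cv2.resize(im[v-75:v+45,u-80:u+80],(800,600),interpolation=2))
E
```

```text
t 10.38 pos [0.645  0.0432 0.0493] lin(x25mm) [-0.35 -0.74  0.11] rot(x90) [ 0.009 -0.012 -0.01 ] deg [ 0.8 -1.  -0.9] q [ 0.26  0.17 -0.43  2.19  0.62  0.23 -2.25] F [ 0.9 -1.8  5.7]
```

View pics/s4.png

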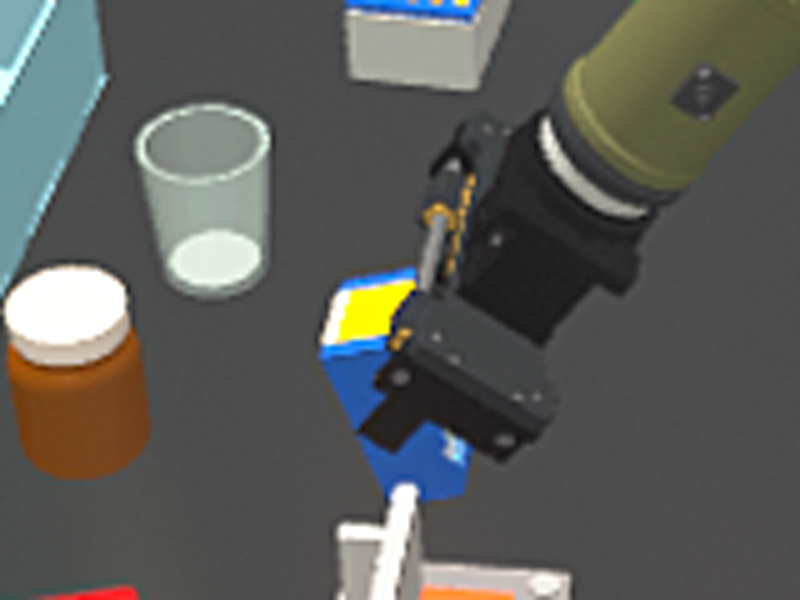

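>>> {"op": "play_rows", "data": {"targets": [{"claw":1,"linear":[-0.04,-0.24,0],"rotation":[0,0,-0.005]},{"claw":1,"linear":[-0.03,-0.25,0],"rotation":[0,0,-0.005]},{"claw":1,"linear":[-0.03,-0.25,0],"rotation":[0,0,0]},{"claw":1,"linear":[-0.02,-0.26,0],"rotation":[0,0,0]},{"claw":1,"linear":[-0.02,-0.26,0],"rotation":[0,0,0]},{"claw":1,"linear":[0.02,-0.2,0],"rotation":[0,0,0]}]}}

```text
time: 10.93
position: [0.6165, 0.0427, 0.0374]
tool_rot: [1.434, 0.766, -0.727]
ft_force: [0.7, -2.6, 7.4]
grip_width: 0.686
```

```bash
python3 - <<'E'
from h import *
delta([.625,.04,.045],rotfor(0,np.radians(-34)))
im=get_image('side');u,v=proj('side',[.64,.03,.05])[0]
u,v=int(u),int(v);cv2.imwrite('pics/s5.png',cv2.resize(im[v-75:v+45,u-80:u+80],(800,600),interpolation=2))
E
```

```text
t 10.93 pos [0.6165 0.0427 0.0374] lin(x25mm) [-0.05  0.45  0.11] rot(x90) [ 0.01  -0.013 -0.012] deg [ 0.9 -1.1 -1.1] q [ 0.23  0.14 -0.39  2.26  0.69  0.18 -2.34] F [ 0.7 -2.6  7.4]
```

View pics/s5.png

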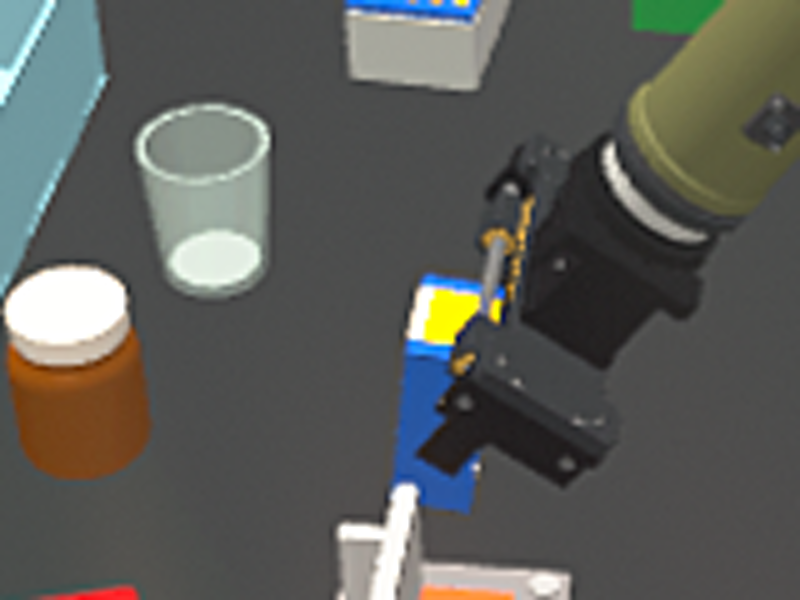

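>>> {"op": "play_rows", "data": {"targets": [{"claw":0,"linear":[0,0,0],"rotation":[0,0,0]},{"claw":0,"linear":[0,0,0],"rotation":[0,0,0]},{"claw":0,"linear":[0,0,0],"rotation":[0,0,0]},{"claw":0,"linear":[0,0,0],"rotation":[0,0,0]},{"claw":0,"linear":[0,0,0],"rotation":[0,0,0]},{"claw":0,"linear":[0,0,0],"rotation":[0,0,0]}]}}

```text
time: 11.48
position: [0.6086, 0.0432, 0.0305]
tool_rot: [1.43, 0.775, -0.735]
ft_force: [-0.1, -0.0, 0.3]
grip_width: 0.984
```

>>> {"op": "play_rows", "data": {"targets": [{"claw":0,"linear":[-0.3,0,0],"rotation":[0,0,0]},{"claw":0,"linear":[-0.6,0,0],"rotation":[0,0,0]},{"claw":0,"linear":[-0.8,0,0],"rotation":[0,0,0]},{"claw":0,"linear":[-0.8,0,0],"rotation":[0,0,0]},{"claw":0,"linear":[-0.8,0,0],"rotation":[0,0,0]},{"claw":0,"linear":[-0.8,0,0],"rotation":[0,0,0]},{"claw":0,"linear":[-0.8,0,0],"rotation":[0,0,-0.05]},{"claw":0,"linear":[-0.5,0,0],"rotation":[0,0,-0.05]},{"claw":0,"linear":[0,0,0],"rotation":[0,0,-0.04]},{"claw":0,"linear":[0,0,0],"rotation":[0,0,0]}]}}

```text
time: 12.32
position: [0.5233, 0.0408, 0.1412]
tool_rot: [1.351, 0.961, -0.918]
ft_force: [0.0, -0.8, 0.2]
grip_width: 0.997
```

```bash
python3 - <<'E'
from h import *
s=get_state();cv2.imwrite('pics/w3.png',get_image('wrist'))
delta([.6,.04,.12],rotfor(0,np.radians(-22)),s)
im=get_image('side');im2=get_image('top');cv2.imwrite('pics/s6.png',im);cv2.imwrite('pics/t6.png',im2)
u,v=proj('side',[.64,.03,.05])[0].astype(int);a=cv2.resize(im[v-50:v+40,u-45:u+45],(400,400),interpolation=2)
b=cv2.resize(cv2.imread('pics/w3.png'),(400,300))
u,v=proj('top',[.62,.03,.1])[0].astype(int);c=cv2.resize(im2[v-30:v+30,u-40:u+40],(400,300),interpolation=2)
cv2.imwrite('pics/m6.png',np.hstack([np.vstack([b,c]),np.vstack([a,np.zeros((200,400,3),np.uint8)])]))
E
```

```text
t 12.32 pos [0.5233 0.0408 0.1412] lin(x25mm) [1.87 2.57 0.12] rot(x90) [ 0.013 -0.011  0.015] deg [ 1.2 -1.   1.4] q [ 0.36 -0.14 -0.47  2.15 -0.06  0.75 -1.64] F [ 0.  -0.8  0.2]
```

View pics/m6.png

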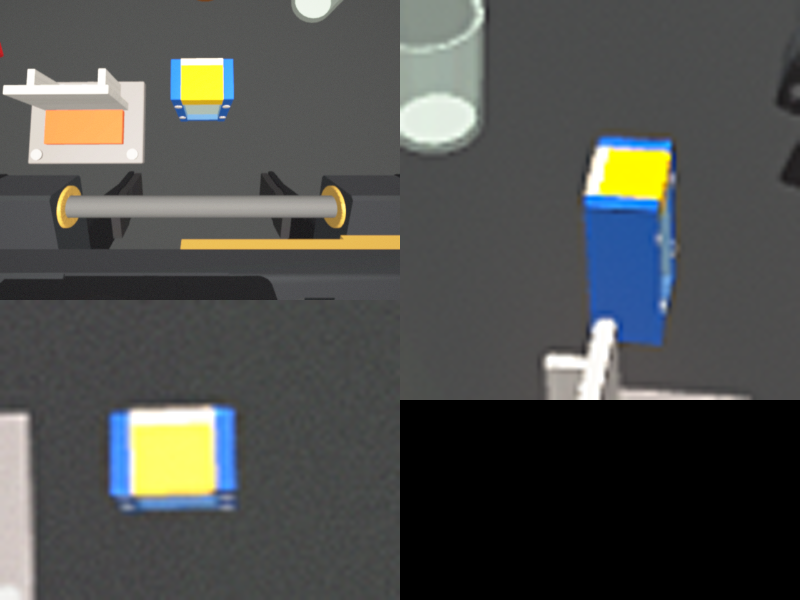

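```bash
python3 - <<'E'
from h import *
for f,roi in(('w3',(255,80,395,200)),('t6',None)):
    im=cv2.imread(f'pics/{f}.png');
    if roi is None:
        u,v=proj('top',[.62,.03,.1])[0].astype(int);roi=(u-22,v-12,u+16,v+16)
    x0,y0,x1,y1=roi;c=im[y0:y1,x0:x1].astype(int);m=(c.max(2)-c.min(2)>60)|(c.min(2)>120)
    hsv=cv2.cvtColor(im[y0:y1,x0:x1],cv2.COLOR_BGR2HSV);ye=cv2.inRange(hsv,(20,150,120),(35,255,255))>0
    for r in range(0,y1-y0,7 if f=='w3' else 2):
        xs=np.nonzero(m[r])[0];yy=np.nonzero(ye[r])[0]
        print(f,r+y0,(xs.min()+x0,xs.max()+x0) if len(xs) else '',(yy.min()+x0,yy.max()+x0) if len(yy) else '')
    ys,xs=np.nonzero(ye);print('yellow',xs.min()+x0,xs.max()+x0,ys.min()+y0,ys.max()+y0, cv2.minAreaRect(np.c_[xs+x0,ys+y0].astype(np.float32)))
E
```

```text
w3 80  
w3 87  
w3 94 (np.int64(274), np.int64(372)) 
w3 101 (np.int64(273), np.int64(373)) 
w3 108 (np.int64(273), np.int64(373)) (np.int64(291), np.int64(355))
w3 115 (np.int64(273), np.int64(373)) (np.int64(291), np.int64(355))
w3 122 (np.int64(273), np.int64(373)) (np.int64(291), np.int64(355))
w3 129 (np.int64(272), np.int64(373)) (np.int64(291), np.int64(355))
w3 136 (np.int64(272), np.int64(374)) (np.int64(291), np.int64(355))
w3 143 (np.int64(272), np.int64(374)) (np.int64(290), np.int64(355))
w3 150 (np.int64(272), np.int64(374)) (np.int64(290), np.int64(356))
w3 157 (np.int64(272), np.int64(374)) (np.int64(290), np.int64(356))
w3 164 (np.int64(276), np.int64(371)) (np.int64(292), np.int64(354))
w3 171 (np.int64(279), np.int64(367)) 
w3 178 (np.int64(282), np.int64(365)) 
w3 185 (np.int64(285), np.int64(362)) 
w3 192 (np.int64(288), np.int64(359)) 
w3 199  
yellow 290 356 105 166 ((323.0, 135.5), (61.0, 66.0), 90.0)
t6 217  
t6 219  
t6 221 (np.int64(290), np.int64(314)) 
t6 223 (np.int64(290), np.int64(314)) 
t6 225 (np.int64(290), np.int64(314)) (np.int64(295), np.int64(308))
t6 227 (np.int64(290), np.int64(314)) (np.int64(295), np.int64(308))
t6 229 (np.int64(290), np.int64(314)) (np.int64(296), np.int64(296))
t6 231 (np.int64(290), np.int64(314)) (np.int64(296), np.int64(296))
t6 233 (np.int64(290), np.int64(314)) (np.int64(296), np.int64(296))
t6 235 (np.int64(290), np.int64(315)) (np.int64(296), np.int64(309))
t6 237 (np.int64(290), np.int64(313)) (np.int64(295), np.int64(307))
t6 239 (np.int64(294), np.int64(314)) 
t6 241  
t6 243  
yellow 295 309 224 237 ((302.0, 230.5), (13.0, 14.0), 90.0)
```

```bash
python3 - <<'E'
from h import *
from scipy.optimize import least_squares
s=get_state()
def fit(loc,obs,x0):
    loc=np.array(loc);obs=np.array(obs,float)
    def P(p):
        c,t=np.cos(p[2]),np.sin(p[2]);return wproj(np.c_[p[0]+c*loc[:,0]-t*loc[:,1],p[1]+t*loc[:,0]+c*loc[:,1],loc[:,2]],s)
    f=least_squares(lambda p:(P(p)-obs).ravel(),x0,loss='soft_l1');print(f.x.round(4),(P(f.x)-obs).round(1).tolist())
fit([(.02,.03,.1),(.02,-.03,.1),(-.02,.03,.1),(-.02,-.03,.1),(-.02,.03,0),(-.02,-.03,0)],[(273.5,93),(373,93),(271.5,160),(375,160),(289,197),(358,197)],[.62,.04,0])
im=cv2.imread('pics/w3.png');hsv=cv2.cvtColor(im,cv2.COLOR_BGR2HSV);ye=cv2.inRange(hsv[150:250,40:220],(3,150,120),(18,255,255))
ys,xs=np.nonzero(ye);print(cv2.boxPoints(cv2.minAreaRect(np.c_[xs+40,ys+150].astype(np.float32))))
fit([(.019,.05,.02),(.019,-.05,.02),(-.025,.05,.02),(-.025,-.05,.02),(-.05,.075,.012),(-.05,-.075,.012),(.06,-.075,.012)],[(72,174),(198,174),(70,232),(198,232),(46,261),(230,261),(229,131)],[.589,.196,0.028])
E
```

```text
[0.6159 0.0426 0.0241] [[-1.2, 0.6], [1.4, 0.5], [-0.2, 0.1], [0.1, 0.1], [-1.0, -1.9], [1.5, -1.8]]
[[ 70.99999 229.99998]
 [ 70.99999 176.99998]
 [196.99997 176.99998]
 [196.99997 229.99998]]
[0.5853 0.1913 0.0323] [[0.7, 1.4], [0.1, 0.4], [-0.3, -1.6], [-1.3, -2.4], [-2.4, 1.7], [0.6, 0.7], [3.8, -3.2]]
```

```bash
python3 - <<'E'
from h import *
delta([.584,.0427,.131],rotfor(.027,np.radians(-23)))
E
```

```text
t 12.47 pos [0.5201 0.0407 0.1378] lin(x25mm) [ 1.15  2.3  -0.01] rot(x90) [-0.003 -0.005  0.028] deg [-0.3 -0.5  2.5] q [ 0.36 -0.14 -0.48  2.16 -0.06  0.75 -1.64] F [ 0.5 -0.5 -0.5]
```

>>> {"op": "play_rows", "data": {"targets": [{"claw":0,"linear":[0.2,0.5,0],"rotation":[0,-0.002,0.008]},{"claw":0,"linear":[0.2,0.5,0],"rotation":[0,-0.002,0.008]},{"claw":0,"linear":[0.2,0.5,0],"rotation":[0,-0.002,0.008]},{"claw":0,"linear":[0.2,0.5,0],"rotation":[0,0,0]},{"claw":0,"linear":[0.2,0.3,0],"rotation":[0,0,0]},{"claw":0,"linear":[0,0,0],"rotation":[0,0,0]}]}}

```text
time: 12.97
position: [0.5764, 0.0419, 0.1258]
tool_rot: [1.354, 0.932, -0.902]
ft_force: [-0.4, 0.7, 0.1]
grip_width: 1.003
```

```bash
python3 - <<'E'
from h import *
delta([.618,.0427,.0477],rotfor(.027,np.radians(-23)))
E
```

```text
t 12.97 pos [0.5764 0.0419 0.1258] lin(x25mm) [3.52 0.36 0.  ] rot(x90) [-0.002  0.002  0.009] deg [-0.2  0.2  0.8] q [ 0.36 -0.01 -0.51  2.09  0.07  0.68 -1.74] F [-0.4  0.7  0.1]
```

>>> {"op": "play_rows", "data": {"targets": [{"claw":0,"linear":[0.5,0.2,0],"rotation":[0,0,0.004]},{"claw":0,"linear":[0.7,0.1,0],"rotation":[0,0,0.004]},{"claw":0,"linear":[0.7,0.05,0],"rotation":[0,0,0]},{"claw":0,"linear":[0.7,0,0],"rotation":[0,0,0]},{"claw":0,"linear":[0.5,0,0],"rotation":[0,0,0]},{"claw":0,"linear":[0,0,0],"rotation":[0,0,0]}]}}

```text
time: 13.47
position: [0.6092, 0.0425, 0.0504]
tool_rot: [1.355, 0.927, -0.896]
ft_force: [-0.9, -1.2, -0.8]
grip_width: 1.0
```

```bash
python3 - <<'E'
from h import *
delta([.618,.0427,.0477],rotfor(.027,np.radians(-23)))
E
```

```text
t 13.47 pos [0.6092 0.0425 0.0504] lin(x25mm) [ 0.24  0.28 -0.  ] rot(x90) [-0.001  0.002  0.004] deg [-0.1  0.2  0.4] q [ 0.32  0.18 -0.49  2.09  0.27  0.52 -1.9 ] F [-0.9 -1.2 -0.8]
```

>>> {"op": "play_rows", "data": {"targets": [{"claw":0,"linear":[0.1,0.2,0],"rotation":[0,0,0]},{"claw":0,"linear":[0.05,0.1,0],"rotation":[0,0,0]},{"claw":1,"linear":[0,0,0],"rotation":[0,0,0]},{"claw":1,"linear":[0,0,0],"rotation":[0,0,0]},{"claw":1,"linear":[0,0,0],"rotation":[0,0,0]},{"claw":1,"linear":[0,0,0],"rotation":[0,0,0]},{"claw":1,"linear":[0,0,0],"rotation":[0,0,0]},{"claw":1,"linear":[0,0,0],"rotation":[0,0,0]},{"claw":1,"linear":[0,0,0],"rotation":[0,0,0]},{"claw":1,"linear":[0,0,0],"rotation":[0,0,0]}], "newtons": 58}}

```text
time: 14.3
position: [0.6164, 0.0426, 0.0521]
tool_rot: [1.354, 0.926, -0.895]
ft_force: [0.3, 0.9, -1.6]
grip_width: 0.686
```

```bash
python3 - <<'E'
from h import *
s=get_state();print(s['grip_width']*87);delta([.618,.0427,.0477],rotfor(.027,np.radians(-23)))
E
```

```text
59.70305029835032
t 14.3 pos [0.6164 0.0426 0.0521] lin(x25mm) [ 0.19 -0.01 -0.  ] rot(x90) [-0.001  0.002  0.003] deg [-0.1  0.2  0.3] q [ 0.31  0.19 -0.48  2.07  0.28  0.53 -1.9 ] F [ 0.3  0.9 -1.6]
```

>>> {"op": "play_rows", "data": {"targets": [{"claw":1,"linear":[-0.5,0.2,0],"rotation":[0,0,0]},{"claw":1,"linear":[-0.8,0.3,0],"rotation":[0,0,0]},{"claw":1,"linear":[-0.8,0.3,0],"rotation":[0,0,0]},{"claw":1,"linear":[-0.8,0.3,0],"rotation":[0,0,0]},{"claw":1,"linear":[-0.25,-0.55,0],"rotation":[0,0,0]},{"claw":1,"linear":[-0.25,-0.55,0],"rotation":[0,0,0]},{"claw":1,"linear":[-0.25,-0.55,0],"rotation":[0,0,0]},{"claw":1,"linear":[0,0,0],"rotation":[0,0,0]}]}}

```text
time: 14.97
position: [0.5613, 0.0415, 0.1288]
tool_rot: [1.349, 0.938, -0.906]
ft_force: [-0.0, 0.4, -2.4]
grip_width: 0.683
```

>>> {"op": "play_rows", "data": {"targets": [{"claw":1,"linear":[0,0,-0.76],"rotation":[0,0,0]},{"claw":1,"linear":[0,0,-0.76],"rotation":[0,0,0]},{"claw":1,"linear":[0,0,-0.76],"rotation":[0,0,0]},{"claw":1,"linear":[0,0,-0.76],"rotation":[0,0,0]},{"claw":1,"linear":[0,0,-0.76],"rotation":[0,0,0]},{"claw":1,"linear":[0,0,-0.76],"rotation":[0,0,0]},{"claw":1,"linear":[0,0,-0.76],"rotation":[0,0,0]},{"claw":1,"linear":[0,0,-0.76],"rotation":[0,0,0]},{"claw":1,"linear":[0,0,0],"rotation":[0,0,0]}]}}

```text
time: 15.72
position: [0.5578, 0.1976, 0.1251]
tool_rot: [1.353, 0.937, -0.913]
ft_force: [0.2, 0.8, -1.0]
grip_width: 0.681
```

```bash
python3 - <<'E'
from h import *
M=R.from_rotvec([1.354,.926,-.895]).as_matrix();s=get_state()
delta([.577,.194,.0521+.05],M,s)
print('origin est',s['position']-[.0004,0,.0521])
a=get_image('wrist');b=get_image('side');cv2.imwrite('pics/w7.png',a);cv2.imwrite('pics/s7.png',b)
u,v=proj('side',[.6,.19,.06])[0].astype(int);c=cv2.resize(b[v-60:v+60,u-60:u+60],(400,400),interpolation=2)
cv2.imwrite('pics/m7.png',np.hstack([cv2.resize(a,(400,300)),c[50:350]]))
E
```

```text
t 15.72 pos [0.5578 0.1976 0.1251] lin(x25mm) [1.14 0.37 0.16] rot(x90) [-0.005  0.     0.012] deg [-0.4  0.   1. ] q [ 0.2   0.07 -0.7   2.02  0.32  0.75 -2.25] F [ 0.2  0.8 -1. ]
origin est [0.55743071 0.19757313 0.07296165]
```

View pics/m7.png

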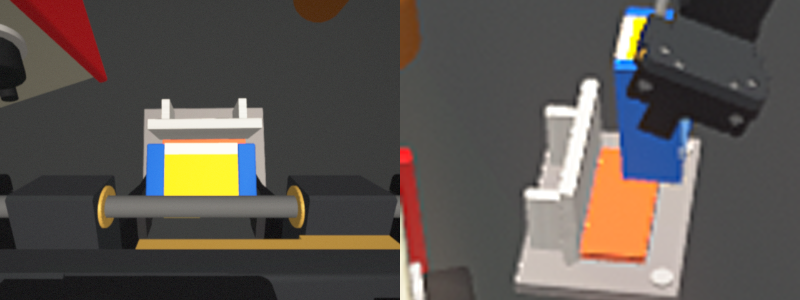

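>>> {"op": "play_rows", "data": {"targets": [{"claw":1,"linear":[0.5,0.15,0.06],"rotation":[-0.003,0,0.006]},{"claw":1,"linear":[0.5,0.1,0.06],"rotation":[-0.002,0,0.006]},{"claw":1,"linear":[0.4,0.1,0.05],"rotation":[0,0,0]},{"claw":1,"linear":[0.3,0,0],"rotation":[0,0,0]},{"claw":1,"linear":[0,0,0],"rotation":[0,0,0]}]}}

```text
time: 16.23
position: [0.5842, 0.1816, 0.0857]
tool_rot: [1.354, 0.916, -0.908]
ft_force: [-0.4, -0.3, -1.9]
grip_width: 0.681
```

```bash
python3 - <<'E'
from h import *
M=R.from_rotvec([1.354,.926,-.895]).as_matrix();s=get_state()
delta([.577,.194,.0521+.022],M,s)
E
```

```text
t 16.23 pos [0.5842 0.1816 0.0857] lin(x25mm) [ 0.31 -0.44 -0.51] rot(x90) [-0.005  0.007  0.001] deg [-0.5  0.7  0.1] q [ 0.18  0.16 -0.67  2.03  0.46  0.67 -2.33] F [-0.4 -0.3 -1.9]
```

>>> {"op": "play_rows", "data": {"targets": [{"claw":1,"linear":[0,-0.2,-0.3],"rotation":[-0.003,0.004,0]},{"claw":1,"linear":[0,-0.2,-0.3],"rotation":[-0.003,0.004,0]},{"claw":1,"linear":[0,0,0],"rotation":[0,0,0]}]}}

```text
time: 16.48
position: [0.5739, 0.1953, 0.0808]
tool_rot: [1.354, 0.929, -0.898]
ft_force: [-1.1, -0.6, -1.5]
grip_width: 0.681
```

```bash
python3 - <<'E'
from h import *
M=R.from_rotvec([1.354,.926,-.895]).as_matrix();s=get_state()
delta([.579,.194,.0521+.022],M,s)
E
```

```text
t 16.48 pos [0.5739 0.1953 0.0808] lin(x25mm) [0.33 0.09 0.06] rot(x90) [-0.001 -0.     0.002] deg [-0.1 -0.   0.2] q [ 0.17  0.16 -0.68  2.05  0.46  0.66 -2.35] F [-1.1 -0.6 -1.5]
```

>>> {"op": "play_rows", "data": {"targets": [{"claw":1,"linear":[0.2,-0.04,0],"rotation":[0,0,0]},{"claw":1,"linear":[0.2,-0.04,0],"rotation":[0,0,0]},{"claw":1,"linear":[0,0,0],"rotation":[0,0,0]}]}}

```text
time: 16.73
position: [0.5761, 0.1969, 0.0719]
tool_rot: [1.354, 0.928, -0.894]
ft_force: [-0.6, -0.6, -2.9]
grip_width: 0.684
```

```bash
python3 - <<'E'
from h import *
M=R.from_rotvec([1.354,.926,-.895]).as_matrix();s=get_state()
delta([.585,.194,.0521+.019],M,s);print(s['torque'])
E
```

```text
t 16.73 pos [0.5761 0.1969 0.0719] lin(x25mm) [0.16 0.31 0.12] rot(x90) [ 0.001 -0.001  0.   ] deg [ 0.  -0.1  0. ] q [ 0.16  0.18 -0.67  2.05  0.49  0.65 -2.38] F [-0.6 -0.6 -2.9]
[-0.03513902  0.62198013  0.01922097]
```

>>> {"op": "play_rows", "data": {"targets": [{"claw":1,"linear":[0.06,0.15,0],"rotation":[0,0,0]},{"claw":1,"linear":[0.06,0.15,0],"rotation":[0,0,0]}]}}

```text
time: 16.9
position: [0.5841, 0.1973, 0.0719]
tool_rot: [1.353, 0.928, -0.893]
ft_force: [0.7, 0.2, -2.4]
grip_width: 0.685
```

>>> {"op": "play_rows", "data": {"targets": [{"claw":1,"linear":[0.06,0.15,0],"rotation":[0,0,0]}]}}

```text
time: 16.98
position: [0.5853, 0.1974, 0.0709]
tool_rot: [1.35, 0.931, -0.9]
ft_force: [-33.4, -2.3, 22.4]
grip_width: 0.684
```

```bash
python3 - <<'E'
from h import *
M=R.from_rotvec([1.354,.926,-.895]).as_matrix();s=get_state()
delta([.585,.194,.0521+.019],M,s);print(s['torque'])
E
```

```text
t 16.98 pos [0.5853 0.1974 0.0709] lin(x25mm) [-0.01 -0.01  0.14] rot(x90) [0.001 0.001 0.004] deg [0.1 0.1 0.4] q [ 0.15  0.2  -0.67  2.03  0.5   0.66 -2.38] F [-33.4  -2.3  22.4]
[-0.31192844  4.95631893 -0.21526296]
```

>>> {"op": "play_rows", "data": {"targets": [{"claw":1,"linear":[0,-0.04,0],"rotation":[0,0,0]},{"claw":1,"linear":[0.1,-0.04,0],"rotation":[0,0,0]},{"claw":1,"linear":[0.1,-0.04,0],"rotation":[0,0,0]}]}}

```text
time: 17.23
position: [0.5852, 0.1979, 0.068]
tool_rot: [1.348, 0.928, -0.901]
ft_force: [-18.0, -3.0, 20.6]
grip_width: 0.687
```

```bash
python3 - <<'E'
from h import *
M=R.from_rotvec([1.354,.926,-.895]).as_matrix();s=get_state()
delta([.586,.194,.0521+.0155],M,s);print(s['torque'])
E
```

```text
t 17.23 pos [0.5852 0.1979 0.068 ] lin(x25mm) [0.03 0.02 0.16] rot(x90) [0.001 0.002 0.004] deg [0.1 0.2 0.3] q [ 0.14  0.21 -0.66  2.03  0.51  0.66 -2.39] F [-18.   -3.   20.6]
[-0.74460186  2.13839327 -0.25846715]
```

```bash
python3 - <<'E'
from h import *
for i in range(10):
    b=get_image('side' if i%2 else 'wrist');s=get_state();print(round(s['time'],2),s['position'].round(4),s['ft_force'].round(1))
    if i==8:cv2.imwrite('pics/w8.png',b);a=b
u,v=proj('side',[.6,.19,.06])[0].astype(int);c=cv2.resize(b[v-60:v+60,u-60:u+60],(400,400),interpolation=2)
cv2.imwrite('pics/m8.png',np.hstack([cv2.resize(a,(400,300)),c[50:350]]))
E
```

```text
17.28 [0.5852 0.198  0.0679] [-10.3  -2.4  12.4]
17.33 [0.5852 0.198  0.0679] [-10.8  -2.4  12.3]
17.38 [0.5852 0.198  0.0679] [-10.4  -2.4  11.3]
17.43 [0.5852 0.198  0.0679] [-11.1  -2.   10.8]
17.48 [0.5852 0.1979 0.0679] [-10.2  -1.2  11. ]
17.53 [0.5852 0.198  0.068 ] [-11.7  -2.3  10.9]
17.58 [0.5852 0.198  0.0679] [-11.3  -2.5  11.5]
17.63 [0.5852 0.198  0.0679] [-10.3  -1.5  10.8]
17.68 [0.5852 0.198  0.0679] [-11.1  -2.4  11.1]
17.73 [0.5852 0.198  0.0679] [-11.3  -2.4  10.6]
```

View pics/m8.png

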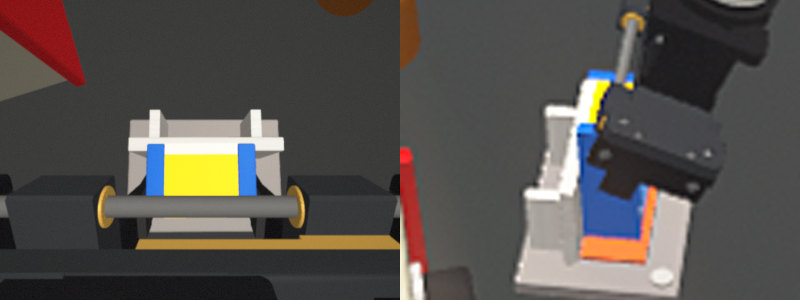

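>>> {"op": "play_rows", "data": {"targets": [{"claw":1,"linear":[0.14,-0.05,0],"rotation":[0,0,0]}]}}

```text
time: 17.82
position: [0.5852, 0.198, 0.0667]
tool_rot: [1.346, 0.926, -0.901]
ft_force: [-39.3, -10.5, 53.3]
grip_width: 0.688
```

```bash
python3 - <<'E'
from h import *
for i in range(8):
    get_image('side');s=get_state();print(round(s['time'],2),s['position'].round(4),s['ft_force'].round(1))
delta([.586,.194,.0521+.0155],R.from_rotvec([1.354,.926,-.895]).as_matrix(),s)
E
```

```text
17.87 [0.5852 0.1981 0.0669] [-18.9  -4.9  23.7]
17.92 [0.5852 0.1981 0.0669] [-20.3  -4.9  24.8]
17.97 [0.5852 0.1981 0.0668] [-20.4  -4.4  24.4]
18.02 [0.5852 0.1981 0.0669] [-20.5  -4.5  24.6]
18.07 [0.5852 0.1981 0.0669] [-20.3  -5.   23.8]
18.12 [0.5852 0.1981 0.0668] [-20.2  -5.2  26. ]
18.17 [0.5852 0.1981 0.0668] [-20.2  -4.   24.2]
18.22 [0.5852 0.1981 0.0669] [-20.2  -4.   24.8]
t 18.22 pos [0.5852 0.1981 0.0669] lin(x25mm) [-0.02  0.04  0.17] rot(x90) [0.002 0.004 0.003] deg [0.2 0.4 0.3] q [ 0.14  0.21 -0.66  2.03  0.52  0.66 -2.4 ] F [-20.2  -4.   24.8]
```

>>> {"op": "play_rows", "data": {"targets": [{"claw":1,"linear":[0.1,-0.045,0],"rotation":[0,0,0]}]}}

```text
time: 18.3
position: [0.5852, 0.1982, 0.0669]
tool_rot: [1.345, 0.923, -0.902]
ft_force: [-19.1, -5.4, 24.4]
grip_width: 0.682
```

```bash
python3 - <<'E'
from h import *
for i in range(6):
    get_image('side');s=get_state();print(round(s['time'],2),s['position'].round(4),s['ft_force'].round(1))
E
```

```text
18.35 [0.5853 0.1982 0.0669] [-18.9  -5.1  25. ]
18.4 [0.5852 0.1982 0.0669] [-19.6  -5.3  25.3]
18.45 [0.5852 0.1982 0.0669] [-18.8  -5.5  24.2]
18.5 [0.5852 0.1982 0.0669] [-19.6  -5.1  24.6]
18.55 [0.5852 0.1982 0.0669] [-20.3  -5.1  24.6]
18.6 [0.5852 0.1982 0.0669] [-19.5  -4.1  24.2]
```

>>> {"op": "play_rows", "data": {"targets": [{"claw":1,"linear":[0.06,-0.03,0],"rotation":[0,0,0]}]}}

```text
time: 18.68
position: [0.5852, 0.1983, 0.0673]
tool_rot: [1.344, 0.921, -0.902]
ft_force: [-11.6, -2.9, 14.0]
grip_width: 0.687
```

```bash
python3 - <<'E'
from h import *
for i in range(6):
    get_image('side');s=get_state();print(round(s['time'],2),s['position'].round(4),s['ft_force'].round(1))
E
```

```text
18.73 [0.5852 0.1983 0.0673] [-15.3  -4.3  19. ]
18.78 [0.5852 0.1983 0.0673] [-15.6  -4.4  19.2]
18.83 [0.5852 0.1983 0.0673] [-15.4  -4.5  18.5]
18.88 [0.5852 0.1983 0.0673] [-15.2  -3.4  18. ]
18.93 [0.5852 0.1984 0.0673] [-15.5  -4.3  19.3]
18.98 [0.5852 0.1984 0.0673] [-15.2  -3.5  19. ]
```

```bash
python3 -c "
from bench import *
print(close_job());s=get_state();print(s['time'],s['ft_force'])"
```

```text
the job is handed in; nothing more can be done
None
the job is handed in; nothing more can be done
```

The cassette is upright on the gasket with its back against the fence. I handed the job in at about 19 s of the 43 s with the diagonal push still held.

**How it was done:** I picked the cassette up lying down and swung it most of the way up. The arm could not tip the tool far enough forward to finish the turn in the hand. So I set its back foot edge on the bench, pivoted it upright in a light grip and let go. I then regripped it upright and set it on the gasket.

**Last checks**
- **Push:** a steady 15 N back and about 19 N down at the wrist, with the TCP position unchanged to 0.1 mm over the last 0.3 s before hand-in. The wrist reading includes friction on the fence, so the force on the gasket itself is inferred. The gasket looked compressed by about 4–5 mm.
- **Seating:** pictures taken just before the last small pushes showed it upright, comb on top, back flush with the fence, and about 3.5 mm off the fence centre sideways. Only tool position and force were read after that.
- **Squareness:** the tool stayed within about 1° of its orientation at the upright regrip, which matched my estimate of the stand's yaw.
- **Bystanders:** I planned every path clear of them and saw no unexpected contact forces, but I did not re-measure where they stand.

**What disagreed**
- My two estimates of the stand's position differed by about 4 mm, so I found the fence by touch.
- One press row briefly read 39 N back and 53 N down at the wrist. That is below the 120 N limit, and the fingers were the only part I meant to be pressing.

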